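# Reload the label printer: pop its cover, drop in the fresh roll, shut the cover

## Robot

A 6-joint arm with a two-finger parallel gripper is mounted at the origin on a cart in front of the work surface, level with it; the furniture and walls round the work are solid. World frame = base frame: x ahead of the robot, y to its left, z up, the work surface at z = 0. Lengths are in m, angles in rad, forces in N, time in s.
With the tool pointing down it reaches from about 0.35 to 1 m from the base axis. Payload 7.1 kg.
Tool frame: the origin (TCP) lies between the finger pads; the fingertips stand 22 mm ahead of it and the grasp point (between the pads) lies 3 mm ahead of it; x points along the fingers, y is the direction in which the jaws open and shut, and the axes are right-handed (so a half turn about x gives the same grasp; the last joint's range is limited). The gripper opens to 85 mm and grips with 20 to 120 N. Pads are 22 mm wide; open, the fingers measure 114 mm over their backs; the gripper's body (76 mm by 85 mm) begins 54 mm behind the grasp point. The pads swing forward as they close: fully open they stand 13 mm farther back than shut.
Start: joints at [1.085, 0.423, 1.63, -0, 1.089, -0.019], TCP at [0.281, 0.558, 0.253] pointing down, gripper open.
Joint ranges: [-3, 3], [-0.9, 2.11], [0.09, 2.58], [-1.31, 4.45], [0.11, 2.69], [-2.54, 2.54]. Speed limits (rad/s): [2.39, 2.39, 3.01, 3.14, 3.14, 3.14].

## Interface

Orientations are given as a rotation vector (axis times angle).
In Python, from rig import manip gives the robot as it stands. The module is installed in compiled form; this text tells all that it offers. Calls block until the motion is done:
- manip.move_to(position, orientation): joint-space move of the TCP to a pose.
- manip.servo_line(position, orientation=None, rate=0.15): straight line of the TCP; orientation=None keeps the orientation; rate is the mean speed in m/s.
- manip.set_joints(angles): joint-space move.
- manip.command_gripper(opening, f_grip=None): finger opening in m; f_grip is the grip in N (None keeps the last); returns when the fingers have stopped.
- manip.hold(seconds).
- manip.solve_ik(position, orientation): joint angles nearest the present ones, or None.
- manip.camera(name): name is "scene" or "top" or "wrist"; returns a dict with "image" (420x560x3 uint8, red, green, blue), "fx", "fy", "cx", "cy" (pixels), "cam_to_world" (4x4, takes a point from camera to world coordinates); the wrist camera has in their place "mount" (4x4, takes a point from camera to tool coordinates, whose origin is the TCP and whose axes are the tool frame's). Camera axes: x right, y down, z forward; pixel columns grow to the right and rows downward; lengths in m; the calibration is good to about 2 mm. The wrist camera is an equidistant fisheye: a pixel r from the principal point sees the ray r / f radians off the axis. A picture is of the moment at which its call begins: read the wrist's pose just before it. There is no depth.
A pose or a line that the arm cannot do raises manip.IKError and nothing moves.
- manip.sign_off(): hands the job in, once; it reports no verdict.
Readings, each from a call of its own:
- manip.get_time(): time.
- manip.get_joint_positions(): joint angles.
- manip.get_joint_vel(): joint speeds.
- manip.get_tau(): joint torques, N m.
- manip.get_position(): TCP position.
- manip.get_ee_rot(): TCP orientation.
- manip.get_contact_force(): force on the tool from outside, world axes, zero at the start.
- manip.get_torque(): the same for the moment, N m.
- manip.get_width(): finger opening in m.
Only numpy, scipy, OpenCV 4.12 (cv2) and the standard library are available. Lean on these libraries where they do the work, as an engineer would, in place of code of your own. Each camera call takes 0.05 s, during which the arm holds its last target.

## Task

The label printer is out of labels. Push its release paddle in until the cover pops free and keep out of the way while the cover swings open by itself; then take the fresh label roll from the steel stand, set it gently down into the printer's roll bay between the guides, and push the cover shut until it latches. Leave the other things on the table where they are.

Things in the scene. Friction and masses are not known exactly. Their poses are not given: they have to be found in the camera images.
- label_printer: White desktop label printer, fixed; 222 x 140 x 122 mm shut. Origin on the table under the middle of its roll bay; x to its back, y to its left. Own frame: foot from x = -0.150 to 0.072, base rim z = 0.048; cover shell from x = -0.105 to 0.068. Print deck in front of the bay: x = -0.105 to -0.060, z up to 0.050; latch hooks beside it at x = -0.09, y = +-0.053, z up to 0.069
- bay_center (a point): Where the centre of a seated roll lies, 57 mm over the table, its axis along y (axes as the printer's). The roll rests on two 10 mm rollers (x = +-30 mm from here) between guides whose inner faces are at y = +-30 mm and tops 22 mm below this point, with lips flared out up to 14 mm below it. The open cover leans over the bay: bring the roll in with the tool leaning 30 to 40 degrees to the front (-x)
- cover (a joint): Cover hinge, rad: 0 latched shut, 1.15 fully open. Once unlatched a spring swings it open in about a second and holds it there; 1 to 2 N at the ledge push it down again. To latch it push on to the end stop (-0.016): from 0.1 on the hooks must be pressed aside, about 5 N at the ledge; let go, it stays at 0
- cover_hinge (a point): On the cover's hinge line (along y), at its lower back edge, mid width; 68 mm behind and 50 mm above the printer's origin. Turns with the cover; axes as the printer's when shut
- ledge_top (a point): Middle of the top of the grey ledge that sticks out 22 mm from the cover's nose, 110 mm wide, 8 mm thick. Shut: 116 mm in front of and 76 mm above the printer's origin (184 mm before, 26 mm above the hinge line), nose wall 11 mm behind this point. Moves with the cover. Open, ledge and nose form a notch open upwards: push there with closed fingertips, tool nearly upright, along the circle
- release (a joint): Travel of the release paddle square to its face, m: 0 at rest, 0.012 pushed right in; a spring returns it (1.5 N at first, 4 N at the end, then a hard stop). The cover comes free at about 0.008. The paddle also dips as the cover latches
- paddle_face (a point): Middle of the outer face of the grey release paddle, 78 mm wide (along y), 29 mm up the slope, in the printer's sloping front below the ledge: 131 mm in front of and 34 mm above the printer's origin. The face slopes 42 degrees, looking forwards and up: push square to it, the tool leaning 30 to 50 degrees to the front (the cover is in the way of an upright tool). z is its outward normal
- roll_stand: Low stainless stand, 112 x 74 mm, 24 mm high, fixed. Origin on the table under its middle. Two rods along its y carry the roll between two low fences (inner faces at y = +-33 mm)
- roll_center (a point): Centre of the fresh white label roll, a smooth cylinder of 92 mm diameter, 52 mm wide, 0.13 to 0.2 kg. Its z axis is the roll's axis, which lies level. It stands on its round side on the stand, centre 50 mm over the table; grip it across its flat faces (52 mm) from above, above the fences
- marker_pen: Bystander: marker pen, 140 mm long, lying between the printer and the stand
- tie_tub: Bystander: small white tub, 70 mm across, 45 mm high, behind the work
- worn_roll: Bystander: part-used label roll, 66 mm in diameter, 52 mm high, lying on its flat face at the right
Not all that is in view belongs to the job. Leave any green look-alike of the part that bears roll_center alone.

How it is judged:
By the outcome, as a careful person would: the job done as asked, in the order asked, and still so for the second after the job is handed in, with the robot touching nothing.
It also fails if it takes over 70 s, if anything falls off the work surface, if the arm or the gripper's body presses on something with over 40 N, if the wrist force passes 120 N, or if a joint passes its speed limit or range.

## Working session

There is one attempt and no reset: what is moved stays moved. The work goes in short steps, each a Python script; the robot and the scene stay as the last script left them, time stands still between calls to the robot, and variables do not carry over. Pictures are saved under pics/ and viewed, and the job is handed in when it is done.

```bash
ls; mkdir -p pics
python3 - <<'E'
from rig import manip
import cv2,numpy as np
print(manip.get_time(),manip.get_position(),manip.get_ee_rot(),manip.get_width())
for n in["scene","top","wrist"]:
    c=manip.camera(n); cv2.imwrite(f"pics/{n}0.png",c["image"][:,:,::-1])
    print(n,{k:(np.round(v,4).tolist()) for k,v in c.items() if k!="image"})
E
```

```text
pics
0.0 [0.28098616 0.55767287 0.25252829] [ 0.36484409  1.54007085 -0.36730316] 0.08549458037537466
scene {'fx': 449.2445, 'fy': 449.2445, 'cx': 276.5141, 'cy': 213.6786, 'cam_to_world': [[0.8699, -0.3125, 0.3815, 0.105], [-0.493, -0.5687, 0.6584, -1.0142], [0.0112, -0.7609, -0.6488, 0.8855], [0.0, 0.0, 0.0, 1.0]]}
top {'fx': 382.4271, 'fy': 382.4271, 'cx': 280.9675, 'cy': 207.8774, 'cam_to_world': [[-0.0232, -0.9925, 0.1197, 0.4549], [-0.9996, 0.0214, -0.0166, -0.1815], [0.014, -0.1201, -0.9927, 1.0368], [0.0, 0.0, 0.0, 1.0]]}
wrist {'fx': 325.1923, 'fy': 325.1923, 'cx': 280.7502, 'cy': 206.1658, 'mount': [[0.0002, -0.2774, 0.9608, -0.1209], [1.0, -0.0005, -0.0003, 0.0002], [0.0005, 0.9608, 0.2774, -0.0712], [0.0, 0.0, 0.0, 1.0]]}
```

View pics/scene0.png

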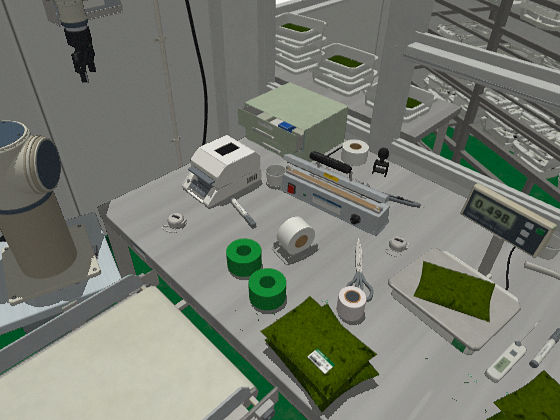

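View pics/top0.png

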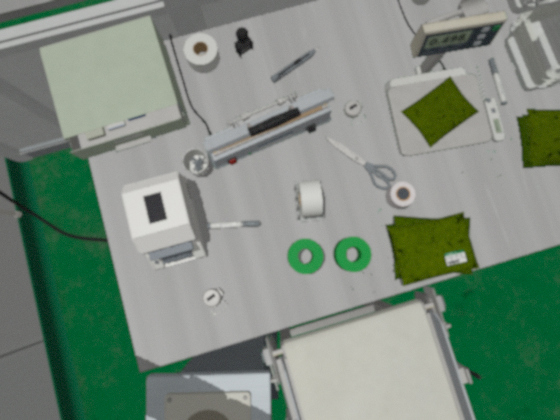

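View pics/wrist0.png

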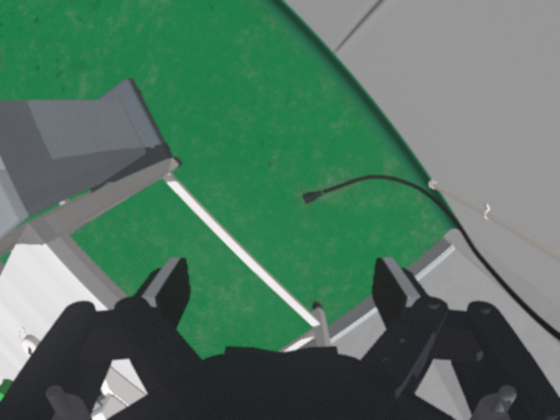

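The scene picture shows the printer at (222,172), the white roll on its stand at (295,237), and the pen at (243,212). The things that could be taken for the fresh roll, in top-view pixels:
- white roll on the stand (310,198)
- green rolls (305,256) and (352,254)
- worn roll (402,194)
- tape-like rolls or tubs (200,50) and (197,163)

I choose the white roll on the steel stand at (310,198), and check it in a close crop.

Run:
```python
import cv2,numpy as np
t=cv2.imread("pics/top0.png"); s=cv2.imread("pics/scene0.png")
a=cv2.resize(t[160:280,110:230],None,fx=4.5,fy=4.5,interpolation=cv2.INTER_CUBIC)
cv2.imwrite("pics/top_printer.png",a)
a=cv2.resize(t[170:230,280:340],None,fx=6,fy=6,interpolation=cv2.INTER_CUBIC)
b=cv2.resize(s[205:265,265:325],None,fx=6,fy=6,interpolation=cv2.INTER_CUBIC)
cv2.imwrite("pics/rollcrop.png",np.hstack([a,b]))
b=cv2.resize(s[125:215,175:275],None,fx=6,fy=6,interpolation=cv2.INTER_CUBIC)
cv2.imwrite("pics/scene_printer.png",b)
```

```text
(no output)
```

View pics/top_printer.png

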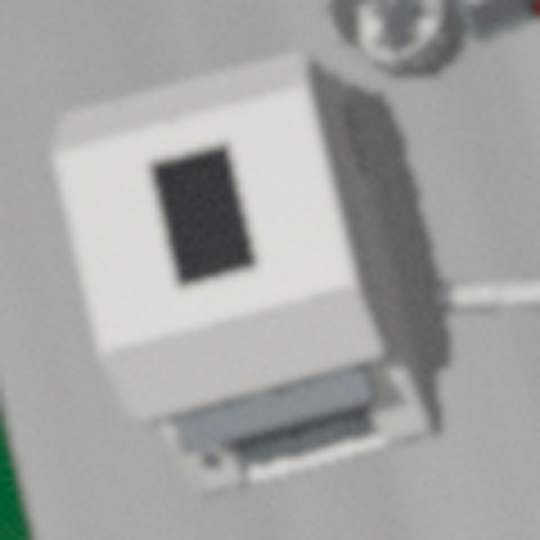

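View pics/rollcrop.png

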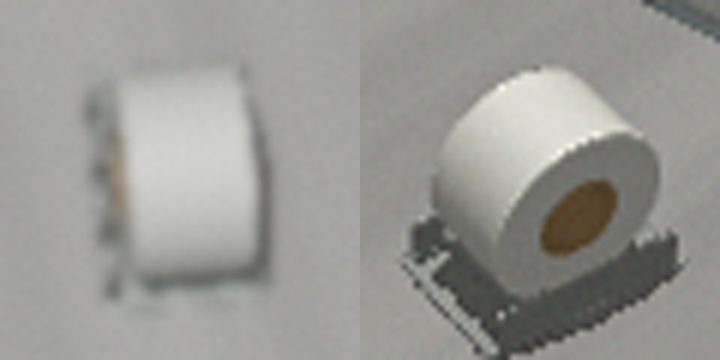

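View pics/scene_printer.png

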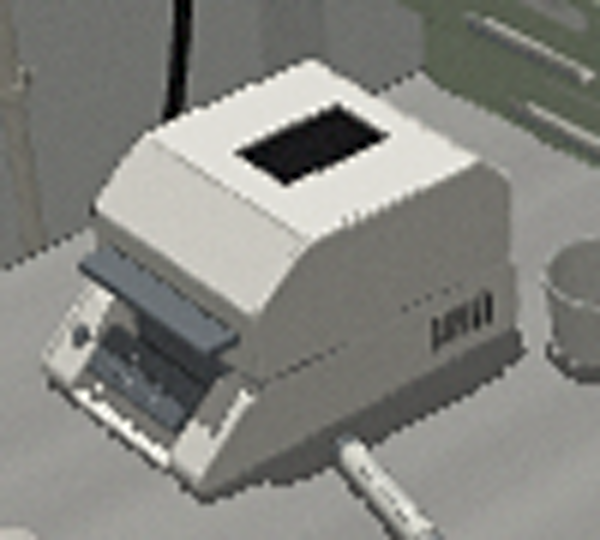

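The crops confirm it: the white roll with a brown core stands on a steel stand, top px (312,198), scene px (296,236). The ledge front edge ends are at about (151,260)/(193,249) in the top view and (188,169)/(211,184) in the scene view. I'll take a coarse localisation from both views.

```bash
cat > h.py <<'E'
from rig import manip
import cv2,numpy as np
from scipy.spatial.transform import Rotation as R
def ray(c,u,v):
    T=np.array(c["cam_to_world"]); d=T[:3,:3]@np.array([(u-c["cx"])/c["fx"],(v-c["cy"])/c["fy"],1]); return T[:3,3],d/np.linalg.norm(d)
def wray(c,T,u,v):  # T tool pose 4x4
    M=T@np.array(c["mount"]); x=u-c["cx"];y=v-c["cy"];r=np.hypot(x,y);th=r/c["fx"]
    d=np.array([np.sin(th)*x/r,np.sin(th)*y/r,np.cos(th)]); return M[:3,3],M[:3,:3]@d
def plane(o_d,z):
    o,d=o_d; return o+d*(z-o[2])/d[2]
def tri(r1,r2):
    (o,d),(p,e)=r1,r2; A=np.stack([d,-e],1); s=np.linalg.lstsq(A,p-o,rcond=None)[0]
    a=o+d*s[0];b=p+e*s[1]; return (a+b)/2,np.linalg.norm(a-b)
def toolT():
    T=np.eye(4);T[:3,:3]=R.from_rotvec(manip.get_ee_rot()).as_matrix();T[:3,3]=manip.get_position();return T
def rot(x,y):
    x=np.array(x,float);x/=np.linalg.norm(x);y=np.array(y,float);y-=x*(x@y);y/=np.linalg.norm(y)
    return R.from_matrix(np.stack([x,y,np.cross(x,y)],1)).as_rotvec()
def wproj(c,T,P):
    M=np.linalg.inv(T@np.array(c["mount"])); p=M[:3,:3]@np.array(P)+M[:3,3]
    th=np.arctan2(np.hypot(p[0],p[1]),p[2]);r=c["fx"]*th;h=np.hypot(p[0],p[1]);return c["cx"]+r*p[0]/h,c["cy"]+r*p[1]/h
def wsnap(n):
    T=toolT();c=manip.camera("wrist");cv2.imwrite(f"pics/{n}.png",c["image"][:,:,::-1]);c2={k:np.array(v) for k,v in c.items()};np.savez(f"{n}.npz",T=T,**c2);return c,T
def wload(n):
    d=dict(np.load(n+".npz"));return d,d["T"]
E
python3 - <<'E'
from h import *
t=manip.camera("top");s=manip.camera("scene")
for n,a,b in[("ledgeL",(150.7,260),(188.3,169.2)),("ledgeR",(192.7,249.3),(211.3,183.7))]:
    print(n,tri(ray(t,*a),ray(s,*b)),plane(ray(t,*a),.076),plane(ray(s,*b),.076))
# flat top corners z=.122: zoomed top
for u,v in[(55,150),(310,92),(358,287),(105,350)]: print("top",plane(ray(t,110+u/4.5,160+v/4.5),.122))
# black window corners
for u,v,p,q in[(153,162,341,103),(228,145,388,134),(255,265,287,186),(182,284,236,153)]:
    print("win",tri(ray(t,110+u/4.5,160+v/4.5),ray(s,175+p/6,125+q/6)))
# roll top outline 
for u,v in[(120,75),(240,68),(255,260),(135,270)]: print("roll",plane(ray(t,280+u/6,170+v/6),.06))
E
```

```text
ledgeL (array([0.44661265, 0.12933251, 0.07400001]), np.float64(0.002176870628552939)) [0.44763393 0.12824937 0.076     ] [0.4448245  0.12709813 0.076     ]
ledgeR (array([0.47456062, 0.02320419, 0.07669269]), np.float64(0.006427284010161127)) [0.47161521 0.02462866 0.076     ] [0.47774301 0.02258909 0.076     ]
top [0.60869176 0.18440669 0.122     ]
top [0.63743538 0.04882329 0.122     ]
top [0.53164978 0.02251716 0.122     ]
top [0.50126642 0.15537086 0.122     ]
win (array([0.5999778 , 0.13060862, 0.1268659 ]), np.float64(0.0007397093889698557))
win (array([0.60836006, 0.09098425, 0.12690462]), np.float64(0.0006037887117381615))
win (array([0.54412442, 0.07711137, 0.1226391 ]), np.float64(0.0008517677217500508))
win (array([0.53375582, 0.11539058, 0.1242649 ]), np.float64(0.00293060676738899))
roll [ 0.63795555 -0.24877368  0.06      ]
roll [ 0.63996113 -0.30086786  0.06      ]
roll [ 0.55624669 -0.30433809  0.06      ]
roll [ 0.55306272 -0.25272316  0.06      ]
```

Printer: yaw ≈ 13.5°, origin ≈ (0.584, 0.106). Roll ≈ (0.596, -0.277), axis within about 3° of world y. The ledge span of 110 mm, z ≈ 0.075 and the roll size all agree with the given values. Next I check reachability, then take close wrist views.

```bash
cat >> h.py <<'E'
class PR:
    def __init__(s,o,yaw): s.o=np.array([o[0],o[1],0.]);s.A=R.from_euler('z',yaw).as_matrix()
    def p(s,x,y,z): return s.o+s.A@np.array([x,y,z])
    def tool(s,lean,sg=1): # lean to front, rad
        return rot(s.A@np.array([np.sin(lean),0,-np.cos(lean)]),s.A@np.array([0,sg,0]))
    def tcp(s,x,y,z,lean,d): # TCP d behind point along tool axis
        return s.p(x-d*np.sin(lean),y,z+d*np.cos(lean))
E
python3 - <<'E'
from h import *
d=np.deg2rad; P=PR((.584,.106),d(13.5))
def t(n,p,o):
    q=manip.solve_ik(p,o);print(n,np.round(p,3),None if q is None else np.round(q,2))
for sg in(1,-1):
    for l in(42,32):
        t(f"view{sg}{l}",P.tcp(-.131,0,.034,d(l),.15),P.tool(d(l),sg))
        t("push",P.tcp(-.131,0,.034,d(l),.012),P.tool(d(l),sg))
    for l in(30,35): 
        t("place",P.tcp(0,0,.057,d(l),.019),P.tool(d(l),sg)); t("place hi",P.tcp(0,0,.2,d(l),.019)+P.A@[-.08,0,0],P.tool(d(l),sg))
    t("shut",P.tcp(-.12,0,.07,0,.022),P.tool(0,sg)); t("open",P.tcp(.03,0,.23,0,.022),P.tool(0,sg)); 
    t("grip",np.array([.596,-.277,.05+.019]),rot([0,0,-1],[0,sg,0]));t("rollview",np.array([.54,-.277,.22]),rot([0,0,-1],[0,sg,0]))
E
```

```text
view142 [0.359 0.052 0.145] None
push [0.449 0.074 0.043] [0.07 0.74 2.47 2.98 0.8  1.55]
view132 [0.379 0.057 0.161] [0.04 0.17 2.52 2.33 0.14 2.21]
push [0.45  0.074 0.044] [0.09 0.62 2.4  2.96 0.44 1.61]
place [0.575 0.104 0.073] None
place hi [0.497 0.085 0.216] [ 0.11  0.17  2.23  0.27  0.23 -1.94]
place [0.573 0.103 0.073] [0.13 0.59 2.17 2.87 0.23 1.74]
place hi [0.496 0.085 0.216] [ 0.1   0.17  2.28  0.74  0.11 -2.42]
shut [0.467 0.078 0.092] [ 0.14  0.48  2.05 -0.    0.61 -1.67]
open [0.613 0.113 0.252] [ 0.16  0.42  1.63 -0.    1.08 -1.64]
grip [ 0.596 -0.277  0.069] [-0.45  0.7   1.64  0.    0.8  -2.02]
rollview [ 0.54  -0.277  0.22 ] [-0.49  0.44  1.7   0.    1.01 -2.06]
view-142 [0.359 0.052 0.145] None
push [0.449 0.074 0.043] [ 0.07  0.74  2.47  2.98  0.8  -1.59]
view-132 [0.379 0.057 0.161] [ 0.04  0.17  2.52  2.33  0.14 -0.93]
push [0.45  0.074 0.044] [ 0.09  0.62  2.4   2.96  0.44 -1.53]
place [0.575 0.104 0.073] None
place hi [0.497 0.085 0.216] [0.11 0.17 2.23 0.27 0.23 1.2 ]
place [0.573 0.103 0.073] [ 0.13  0.59  2.17  2.87  0.23 -1.4 ]
place hi [0.496 0.085 0.216] [0.1  0.17 2.28 0.74 0.11 0.73]
shut [0.467 0.078 0.092] [ 0.14  0.48  2.05 -0.    0.61  1.48]
open [0.613 0.113 0.252] [ 0.16  0.42  1.63 -0.    1.08  1.5 ]
grip [ 0.596 -0.277  0.069] [-0.45  0.7   1.64 -0.    0.8   1.12]
rollview [ 0.54  -0.277  0.22 ] [-0.49  0.44  1.7  -0.    1.01  1.08]
```

Run:
```python
from h import *
d=np.deg2rad; P=PR((.584,.106),d(13.5))
manip.move_to(P.p(-.16,0,.22),P.tool(0)); wsnap("w1"); print(manip.get_time(),np.round(manip.get_joint_positions(),2),manip.get_position())
c,T=wload("w1")
for x,y,z in[(-.127,.055,.076),(-.127,-.055,.076),(-.105,.055,.076),(-.131,.039,.034),(-.131,-.039,.034),(-.15,.07,0),(-.15,-.07,0)]: print(np.round(wproj(c,T,P.p(x,y,z)),0))
```

```text
2.1583 [ 0.13  0.19  2.06  0.    0.89 -1.67] [0.4287298  0.06918173 0.22010556]
[342. 235.]
[217. 235.]
[340. 258.]
[319. 216.]
[241. 217.]
[344. 190.]
[216. 190.]
```

View pics/w1.png

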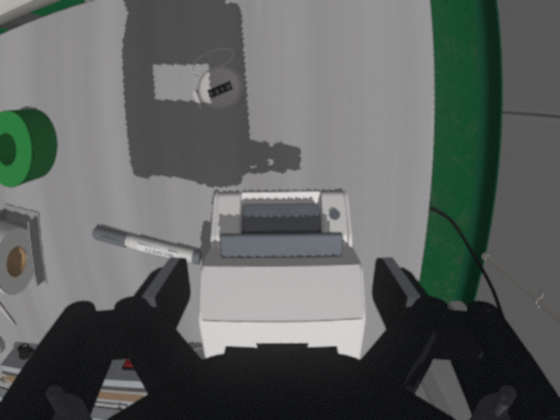

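Run:
```python
import cv2
t=cv2.imread("pics/w1.png")
cv2.imwrite("pics/w1c.png",cv2.resize(t[180:330,190:375],None,fx=4,fy=4,interpolation=cv2.INTER_CUBIC))
```

```text
(no output)
```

View pics/w1c.png

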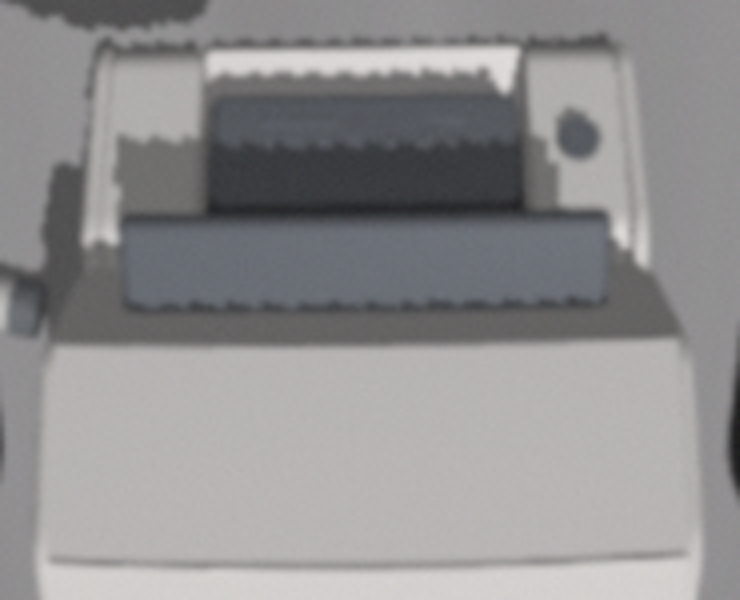

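Run:
```python
from h import *
c,T=wload("w1")
f=lambda u,v,z: plane(wray(c,T,190+u/4,180+v/4),z)
L=f(608,216,.076);Rr=f(125,219,.076);Lb=f(606,302,.076);Rb=f(125,306,.076)
print(L,Rr,np.linalg.norm(L-Rr),np.linalg.norm(L-Lb))
def yaw(a,b): v=a-b;return np.rad2deg(np.arctan2(-v[0],v[1]))
print("yaw",yaw(L,Rr),yaw(Lb,Rb))
A=f(628,45,0.003);B=f(97,48,.003);print("foot",A,B,yaw(A,B),np.linalg.norm(A-B))
y=np.deg2rad((yaw(L,Rr)+yaw(Lb,Rb)+yaw(A,B))/3)
m=(L+Rr)/2;print(m[:2]+.127*np.array([np.cos(y),np.sin(y)]),((Lb+Rb)/2)[:2]+.105*np.array([np.cos(y),np.sin(y)]),((A+B)/2)[:2]+.150*np.array([np.cos(y),np.sin(y)]))
# paddle lower edge z = .034-.0145*sin42
z0=.034-.0145*np.sin(np.deg2rad(42));a=f(215,95,z0);b=f(518,95,z0);print("pad lower",a,b,np.linalg.norm(a-b),((a+b)/2)[:2]+(.131+.0145*np.cos(np.deg2rad(42)))*np.array([np.cos(y),np.sin(y)]))
```

```text
[0.44640261 0.12960442 0.076     ] [0.47191146 0.02606538 0.076     ] 0.10663505589732204 0.020961227049246786
yaw 13.84029229168116 13.97994338574898
foot [0.42156294 0.14191116 0.003     ] [0.45590399 0.00216504 0.003     ] 13.80623283224419 0.14390373373009557
[0.58245107 0.10829112] [0.58164412 0.10771302] [0.58435634 0.10801002]
pad lower [0.45493798 0.0373984  0.02429761] [0.43699844 0.11227738 0.02429761] 0.07699798508462 [0.58360667 0.10883749]
```

The picture shows the ledge's top front corners at about (221,235) and (342,234), with the paddle below at x 242–320, y 204–232. Printer pose: (0.583, 0.108), yaw 13.9°. Ledge, foot and paddle agree within 2 mm. I close the gripper and move to the pre-push pose.

```bash
cat >> h.py <<'E'
d2=np.deg2rad
P=PR((.583,.108),d2(13.9))
E
python3 - <<'E'
from h import *
manip.command_gripper(0.0,30)
l=d2(42)
for s in(.03,.05,.07,.09):
    q=manip.solve_ik(P.tcp(-.131,0,.034,l,.022+s),P.tool(l)); print(s,None if q is None else np.round(q,2))
s=.03
manip.move_to(P.tcp(-.131,0,.034,l,.022+s),P.tool(l))
print(manip.get_time(),manip.get_position(),manip.get_contact_force(),manip.get_width()); 
c=manip.camera("scene");cv2.imwrite("pics/s1.png",cv2.resize(c["image"][80:260,100:340,::-1],None,fx=3,fy=3))
E
```

```text
0.03 [0.05 0.65 2.54 2.96 0.78 1.56]
0.05 [0.04 0.6  2.57 2.94 0.76 1.56]
0.07 None
0.09 None
5.65 [0.42240094 0.06829513 0.07278019] [-0.25283729 -0.16246217 -0.45271427] 0.000164868570244025
```

View pics/s1.png

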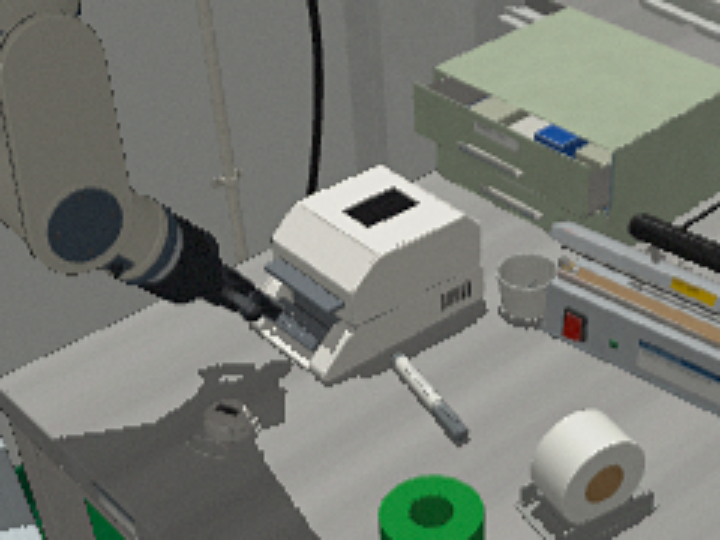

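The fingertips stand squarely in front of the paddle, clear of the ledge. I push in steps while watching the force.

Run:
```python
from h import *
l=d2(42);o=P.tool(l);n=P.A@np.array([-np.sin(l),0,np.cos(l)])
f0=np.array(manip.get_contact_force())@n
go=lambda s,r:manip.servo_line(P.tcp(-.131,0,.034,l,.022+s),o,rate=r)
go(.006,.06); s=.006; c0=None
while s>-.0145:
    s-=.001; go(s,.03); f=np.array(manip.get_contact_force())@n-f0; print(round(s,4),round(f,2))
    if c0 is None and f>.8: c0=s
    if f>5.5 or (c0 is not None and s<c0-.0098): break
go(.03,.2); manip.hold(.6)
print(manip.get_time())
c=manip.camera("scene");cv2.imwrite("pics/s2.png",cv2.resize(c["image"][80:260,100:340,::-1],None,fx=3,fy=3))
```

```text
0.005 0.12
0.004 0.39
0.003 -0.2
0.002 0.46
0.001 -0.12
0.0 -0.05
-0.001 0.11
-0.002 2.18
-0.003 2.71
-0.004 1.48
-0.005 1.9
-0.006 0.78
-0.007 1.8
-0.008 2.22
-0.009 2.16
-0.01 2.08
-0.011 3.15
-0.012 3.49
11.7083
```

View pics/s2.png

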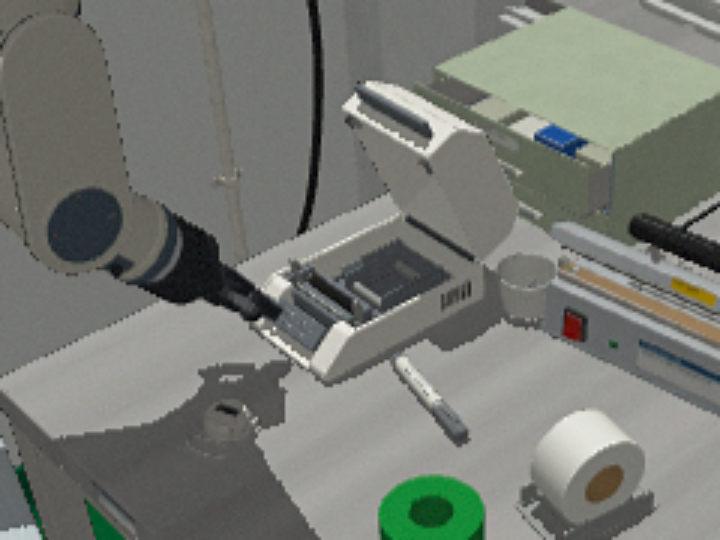

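The cover is open (ledge at about (395,110) in this crop) and the bay is exposed. I back off, take a bay view and then a roll view.

Run:
```python
from h import *
manip.move_to(P.p(-.16,0,.22),P.tool(0)); wsnap("w2")
manip.command_gripper(.085)
manip.move_to([.50,-.277,.22],rot([0,0,-1],[0,1,0])); wsnap("w3"); print(manip.get_time())
a=cv2.imread("pics/w2.png")[150:420,150:400];b=cv2.imread("pics/w3.png")[150:420,150:400]
cv2.imwrite("pics/w23.png",cv2.resize(np.hstack([a,b]),None,fx=1.6,fy=1.6,interpolation=cv2.INTER_CUBIC))
```

```text
16.7
```

View pics/w23.png

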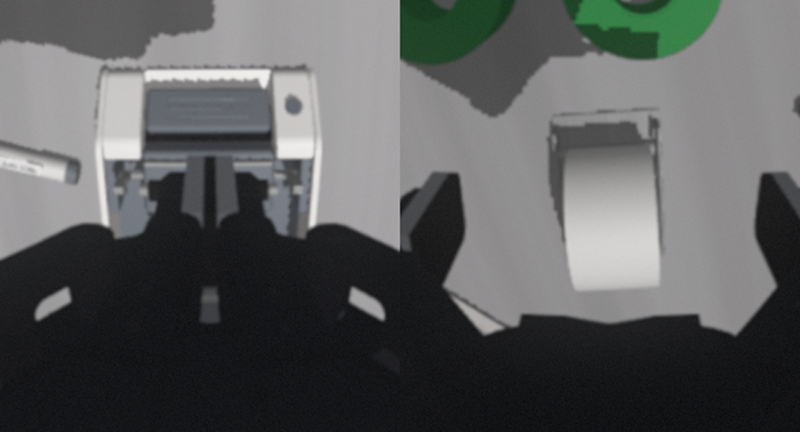

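Run:
```python
from h import *
c,T=wload("w3");g=cv2.cvtColor(cv2.imread("pics/w3.png"),cv2.COLOR_BGR2HSV)
m=((g[...,2]>165)&(g[...,1]<40)).astype(np.uint8);m[:, :240]=0;m[:,330:]=0;m[:225]=0;m[340:]=0
n,lab,st,_=cv2.connectedComponentsWithStats(m);k=1+np.argmax(st[1:,4]);print(st[k]);m=lab==k
rows=[r for r in range(240,330,5)]
E=[(r,np.where(m[r])[0].min(),np.where(m[r])[0].max()+1) for r in rows if m[r].any()];print(E)
# tangents, using middle columns
g2=cv2.imread("pics/w3.png").astype(int)[...,1]
for col in(270,285,300): print(col,g2[232:262,col].tolist(),g2[318:340,col].tolist())
```

```text
[ 253  266   60   66 3575]
[(270, np.int64(254), np.int64(309)), (275, np.int64(253), np.int64(309)), (280, np.int64(253), np.int64(310)), (285, np.int64(253), np.int64(311)), (290, np.int64(253), np.int64(311)), (295, np.int64(253), np.int64(311)), (300, np.int64(254), np.int64(312)), (305, np.int64(254), np.int64(312)), (310, np.int64(255), np.int64(313)), (315, np.int64(255), np.int64(313)), (320, np.int64(256), np.int64(313)), (325, np.int64(257), np.int64(313))]
270 [75, 78, 78, 77, 77, 77, 78, 78, 75, 78, 86, 92, 96, 99, 104, 106, 106, 113, 114, 120, 123, 127, 130, 132, 136, 138, 141, 143, 147, 150] [206, 204, 205, 204, 204, 201, 200, 199, 196, 193, 190, 188, 177, 160, 145, 139, 139, 140, 141, 139, 140, 139]
285 [77, 78, 79, 78, 77, 79, 81, 75, 78, 85, 93, 98, 100, 103, 105, 105, 110, 115, 120, 124, 127, 130, 132, 135, 138, 140, 145, 145, 150, 149] [205, 206, 204, 204, 200, 199, 199, 196, 194, 193, 188, 183, 166, 152, 143, 144, 142, 143, 141, 142, 141, 140]
300 [143, 127, 110, 99, 91, 81, 76, 78, 83, 93, 98, 102, 103, 104, 107, 110, 117, 119, 122, 125, 131, 133, 137, 139, 141, 144, 147, 149, 153, 156] [206, 204, 202, 203, 202, 200, 196, 197, 192, 189, 184, 171, 156, 147, 145, 145, 143, 145, 143, 145, 144, 144]
```

Run:
```python
import cv2
t=cv2.imread("pics/w3.png")
cv2.imwrite("pics/w3c.png",cv2.resize(t[210:340,230:325],None,fx=4.5,fy=4.5,interpolation=cv2.INTER_CUBIC))
```

```text
(no output)
```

View pics/w3c.png

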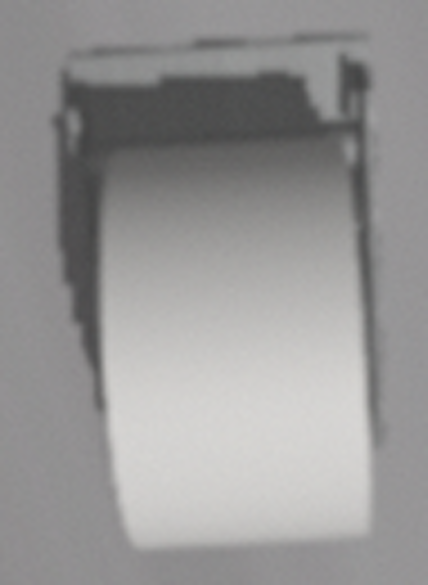

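Run:
```python
from h import *
c,T=wload("w3")
o,df=wray(c,T,285,241.3);_,db=wray(c,T,285,330.2)
a1=np.arctan2(df[0],-df[2]);a2=np.arctan2(db[0],-db[2]);dist=.046/np.sin((a2-a1)/2);mid=(a1+a2)/2
print("cam",o,"center via angle",o[0]+dist*np.sin(mid),o[2]-dist*np.cos(mid)," at z=.05:",o[0]+np.tan(mid)*(o[2]-.05))
E=[(275,252.5,309.3),(285,252.7,310.7),(295,253.2,311.5),(305,254.2,312.3),(315,255.2,313)]
x0=o[0]+np.tan(mid)*(o[2]-.05)
for it in range(1):
    L=[];Rr=[]
    for r,a,b in E:
        for u,S in((a,L),(b,Rr)):
            o,d=wray(c,T,u,r); A=d[0]**2+d[2]**2;B=2*(d[0]*(o[0]-x0)+d[2]*(o[2]-.05));C=(o[0]-x0)**2+(o[2]-.05)**2-.046**2
            D=max(B*B-4*A*C,0);S.append(o+d*(-B-np.sqrt(D))/(2*A))
    L=np.array(L);Rr=np.array(Rr);print(L,Rr)
    pl=np.polyfit(L[:,0],L[:,1],1);pr=np.polyfit(Rr[:,0],Rr[:,1],1);print(np.rad2deg(np.arctan([pl[0],pr[0]])),np.polyval(pl,x0),np.polyval(pr,x0),np.polyval((pl+pr)/2,x0))
```

```text
cam [ 0.42890901 -0.27564493  0.34087981] center via angle 0.5982395491138227 0.048863825510564396  at z=.05: 0.5975807186113418
[[ 0.56679798 -0.3005224   0.0841822 ]
 [ 0.57407166 -0.3001889   0.08953889]
 [ 0.58221879 -0.29975471  0.09335909]
 [ 0.59148296 -0.2990436   0.09559405]
 [ 0.6024688  -0.29853753  0.09573955]] [[ 0.56680313 -0.24988033  0.08418684]
 [ 0.57409699 -0.248794    0.08955394]
 [ 0.58227015 -0.24806798  0.09337726]
 [ 0.59158162 -0.24713436  0.09560714]
 [ 0.60264287 -0.24599406  0.09572062]]
[3.30173171 6.01486591] -0.2987918061054761 -0.24648829184640142 -0.27264004897593874
```

Roll measured: centre (0.5975, -0.2726, ≈0.049), width 52.3 mm, yaw ≈ 4°. Height and width match the given values, so I grip.

Run:
```python
from h import *
y=d2(4);o=rot([0,0,-1],[-np.sin(y),np.cos(y),0]);c=[.5975,-.2726]
manip.move_to([*c,.16],o); manip.servo_line([*c,.067],o,rate=.1)
print("force",np.round(manip.get_contact_force(),2))
manip.command_gripper(.04,40); print("w",manip.get_width(),np.round(manip.get_contact_force(),2))
manip.servo_line([*c,.20],o,rate=.12);manip.hold(.2)
print("w",manip.get_width(),np.round(manip.get_contact_force(),2),manip.get_time())
wsnap("w4")
```

```text
force [ 0.42 -0.16 -0.3 ]
w 0.05169857839786309 [-0.02 -0.08  4.17]
w 0.051518075851392904 [-0.67  0.36 -2.21] 20.175
```

View pics/w4.png

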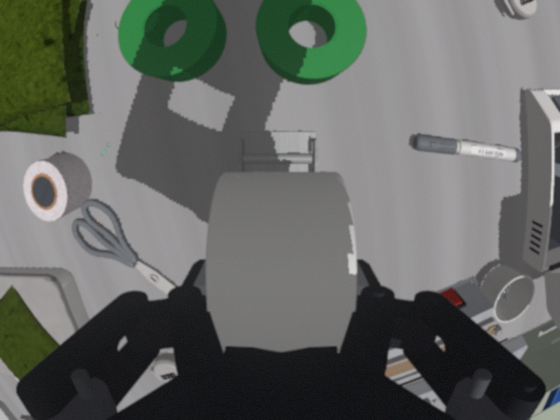

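The roll is held (width 51.5 mm). Its front silhouette at row 172 puts the centre 16.6 mm ahead of the TCP, against 17 expected. Now I check the approach waypoints.

Run:
```python
from h import *
def t(x,z,l):
    l=d2(l);q=manip.solve_ik(P.tcp(x,0,z,l,.017),P.tool(l));return None if q is None else np.round(q,2)
for x,z in[(-.14,.2),(-.12,.18),(-.1,.17),(-.06,.13),(-.03,.10),(-.01,.08),(0,.057)]:
    for l in(34,37,40,45): print(x,z,l,t(x,z,l))
```

```text
-0.14 0.2 34 [ 0.08  0.08  2.39  0.83  0.12 -2.54]
-0.14 0.2 37 None
-0.14 0.2 40 [0.06 0.1  2.45 2.28 0.15 2.29]
-0.14 0.2 45 [0.05 0.14 2.5  2.66 0.3  1.89]
-0.12 0.18 34 None
-0.12 0.18 37 [0.08 0.18 2.39 2.2  0.12 2.38]
-0.12 0.18 40 [0.08 0.19 2.42 2.57 0.2  2.01]
-0.12 0.18 45 [0.06 0.23 2.47 2.78 0.36 1.79]
-0.1 0.17 34 None
-0.1 0.17 37 [0.09 0.23 2.36 2.37 0.13 2.22]
-0.1 0.17 40 [0.09 0.25 2.39 2.65 0.21 1.93]
-0.1 0.17 45 [0.08 0.28 2.44 2.82 0.37 1.76]
-0.06 0.13 34 [0.11 0.37 2.27 2.46 0.11 2.15]
-0.06 0.13 37 [0.11 0.38 2.3  2.72 0.2  1.88]
-0.06 0.13 40 [0.11 0.4  2.33 2.83 0.29 1.77]
-0.06 0.13 45 [0.1  0.44 2.37 2.91 0.46 1.68]
-0.03 0.1 34 [0.12 0.47 2.22 2.68 0.15 1.93]
-0.03 0.1 37 [0.12 0.48 2.25 2.83 0.24 1.78]
-0.03 0.1 40 [0.12 0.5  2.27 2.89 0.33 1.71]
-0.03 0.1 45 [0.11 0.54 2.31 2.94 0.5  1.65]
-0.01 0.08 34 [0.13 0.53 2.18 2.76 0.17 1.85]
-0.01 0.08 37 [0.13 0.54 2.21 2.87 0.26 1.74]
-0.01 0.08 40 [0.12 0.56 2.23 2.92 0.35 1.69]
-0.01 0.08 45 [0.12 0.6  2.27 2.96 0.52 1.64]
0 0.057 34 [0.13 0.59 2.16 2.84 0.21 1.78]
0 0.057 37 [0.13 0.61 2.18 2.91 0.3  1.7 ]
0 0.057 40 [0.13 0.62 2.21 2.94 0.39 1.66]
0 0.057 45 [0.12 0.66 2.24 2.98 0.55 1.62]
```

Run:
```python
from h import *
y=d2(8);o=rot([0,0,-1],[-np.sin(y),np.cos(y),0])
manip.move_to([.45,-.15,.27],o)
l=d2(40)
manip.move_to(P.tcp(-.12,0,.18,l,.017),P.tool(l)); manip.hold(.1)
print(manip.get_time(),manip.get_width(),np.round(manip.get_joint_positions(),2)); wsnap("w5")
c=manip.camera("scene");cv2.imwrite("pics/s5.png",cv2.resize(c["image"][80:260,100:340,::-1],None,fx=3,fy=3))
```

```text
24.5417 0.05130906012809004 [0.08 0.19 2.42 2.57 0.2  2.01]
```

View pics/w5.png

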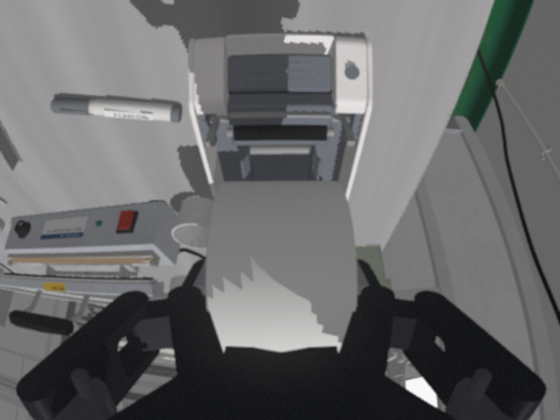

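View pics/s5.png

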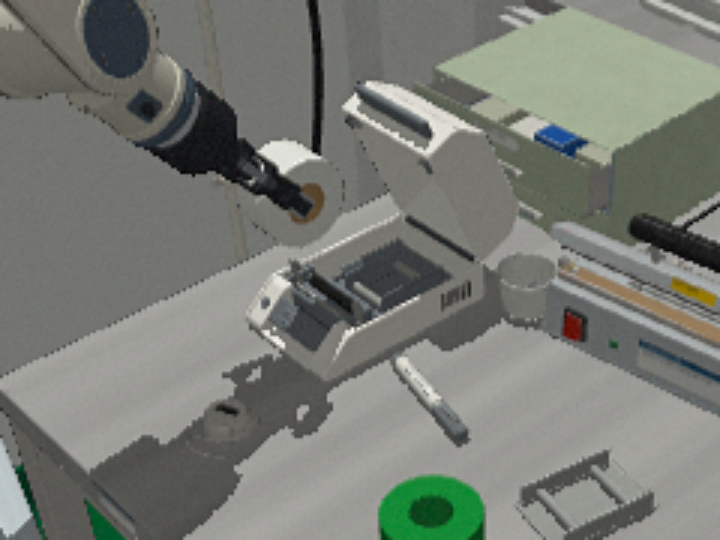

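The roll is lined up with the bay: the printer sides at 190/371 and the paddle at 229/331 are both centred on 280.5, and the roll is centred on 281. I lower it with force watch.

Run:
```python
from h import *
l=d2(40);o=P.tool(l)
go=lambda x,z,r:manip.servo_line(P.tcp(x,0,z,l,.017),o,rate=r)
go(-.03,.10,.1);go(0,.070,.06);manip.hold(.15)
F=lambda:np.mean([np.array(manip.get_contact_force()) for _ in range(1)],0)
f0=F();print(manip.get_time(),f0.round(2)); z=.070
while z>.0545:
    z-=.001 if z<.063 else .002; go(0,z,.02); manip.hold(.03); f=F()-f0; print(round(z,4),f.round(2))
    if f[2]>1.6: break
wsnap("w6");print(manip.get_time(),manip.get_width())
c=manip.camera("scene");cv2.imwrite("pics/s6.png",cv2.resize(c["image"][80:260,100:340,::-1],None,fx=3,fy=3))
```

```text
27.0 [ 0.61 -0.36 -2.07]
0.068 [-0.04  0.7  -0.3 ]
0.066 [-1.62  0.72 -0.33]
0.064 [-0.54  0.19 -0.51]
0.062 [-0.14  1.67  0.71]
0.061 [-1.22  0.61  0.5 ]
0.06 [-0.94  0.33  0.12]
0.059 [0.02 0.66 0.39]
0.058 [-1.13  0.69  0.05]
0.057 [-0.75  0.22 -0.16]
0.056 [0.29 0.92 1.11]
0.055 [ 0.21 -0.01  0.  ]
0.054 [-6.3  -0.79  9.83]
30.45 0.05178166420157464
```

View pics/s6.png

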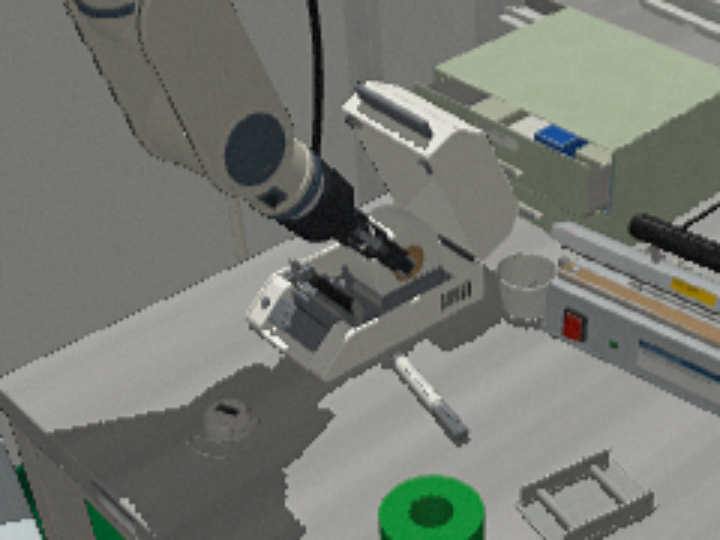

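View pics/w6.png

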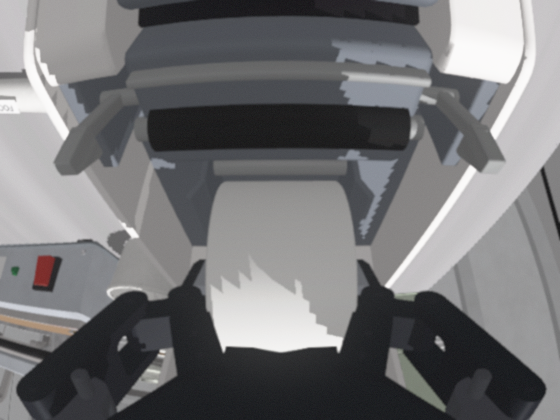

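The roll is down between the guides. The force (−6, 0, 10) shows the rear roller touching first, so I ease up and slightly forward, then release.

Run:
```python
from h import *
l=d2(40);o=P.tool(l)
go=lambda x,z,r:manip.servo_line(P.tcp(x,0,z,l,.017),o,rate=r)
F=lambda:(np.array(manip.get_contact_force())-[.61,-.36,-2.07]).round(2)
go(-.001,.0548,.02);manip.hold(.1);print(F())
go(-.002,.0545,.02);manip.hold(.1);print(F())
manip.command_gripper(.058);print(F(),manip.get_width())
manip.command_gripper(.066);manip.hold(.1);print(F(),manip.get_width())
manip.servo_line(P.tcp(-.002,0,.0545,l,.017+.03),o,rate=.06); wsnap("w7")
manip.servo_line(P.tcp(-.002,0,.0545,l,.017+.10),o,rate=.12); wsnap("w8");print(manip.get_time())
```

```text
[-0.23  0.4   0.75]
[-1.39  0.99  0.  ]
[-0.32  0.27  2.26] 0.058268584980524375
[-0.7  -0.07  2.03] 0.06624516768215331
33.2667
```

View pics/w8.png

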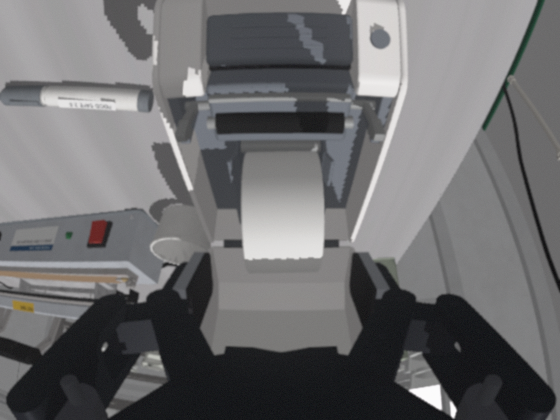

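The roll sits squarely between the guides (x 241–325, front roller visible at row 146). Next I plan the closing path numerically, checking fingertip width against ledge and nose.

```bash
cat > plan.py <<'E'
import numpy as np
H=np.array([.068,.05])
def tocov(p,th): # printer xz -> shut-cover coords
    v=np.array(p)-H;c,s=np.cos(th),np.sin(th); # raise: (x,z)->(x c+z s, -x s+z c); inverse:
    return H+np.array([v[0]*c-v[1]*s, v[0]*s+v[1]*c])
def fromcov(p,th):
    v=np.array(p)-H;c,s=np.cos(th),np.sin(th);return H+np.array([v[0]*c+v[1]*s,-v[0]*s+v[1]*c])
w=.011
def bottom(tx,tz,lean): # points of the finger outline: bottom edge and front/rear sides
    a=np.array([np.sin(lean),-np.cos(lean)]);zt=np.array([np.cos(lean),np.sin(lean)])
    t=np.array([tx,tz]);k=np.linspace(-w,w,23)
    return np.array([t+zt*i for i in k]+[t-zt*w-a*j for j in np.linspace(0,.04,20)]+[t+zt*w-a*j for j in np.linspace(0,.04,20)])
def theta(tx,tz,lean):
    pts=bottom(tx,tz,lean)
    for th in np.linspace(1.15,-.016,600):
        q=np.array([tocov(p,th) for p in pts])
        ins=(q[:,0]>-.127)&(q[:,0]<-.100)&(q[:,1]<.076)&(q[:,1]>.06)
        # ledge tip corner inside finger
        if not ins.any():
            c=fromcov((-.127,.076),th)-np.array([tx,tz]);zt=np.array([np.cos(lean),np.sin(lean)]);a=np.array([np.sin(lean),-np.cos(lean)])
            if abs(c@zt)<w-1e-4 and -(c@a)>1e-4: continue
            break
    i=np.argmin(np.where((q[:,0]>-.127)&(q[:,0]<-.09),q[:,1],9)); cx=q[i,0]
    m=(q[:,1]<.092); gap=(-.105-q[m,0]).min() if m.any() else 9
    return th,cx,gap
E
python3 - <<'E'
from plan import *
# tip center path: theta param command
for lean_end in (0,-.1,-.17):
  print("lean_end",lean_end)
  for th in np.linspace(1.15,-.016,10):
    f=(1.15-th)/1.166; lean=lean_end*f
    # front-bottom corner target in cover coords: u slides from -.117 (open) ; center shift
    L=fromcov((-.117,.076),th)
    F=L+np.array([.011,0])*(1-f)**.7+np.array([-.004,0])*f
    print(round(th,2),F.round(4),[round(float(v),4) for v in theta(F[0],F[1],lean)])
E
```

```text
lean_end 0
1.15 [0.0272 0.2295] [1.15, -0.117, 0.0051]
1.02 [0.0031 0.2213] [1.0137, -0.1175, 0.003]
0.89 [-0.0198  0.2102] [1.15, -0.1186, 0.0046]
0.76 [-0.041   0.1965] [1.15, -0.1147, 0.0007]
0.63 [-0.0604  0.1802] [1.15, -0.1078, -0.0062]
0.5 [-0.0776  0.1618] [1.15, -0.0981, -0.0159]
0.37 [-0.0924  0.1416] [1.15, -0.0914, -0.0284]
0.24 [-0.1046  0.1198] [1.15, -0.0918, -0.0433]
0.11 [-0.1141  0.0968] [1.15, -0.0901, -0.0604]
-0.02 [-0.1214  0.073 ] [1.15, -0.0349, -0.0791]
lean_end -0.1
1.15 [0.0272 0.2295] [1.15, -0.117, 0.0051]
1.02 [0.0031 0.2213] [1.0137, -0.1176, 0.0029]
0.89 [-0.0198  0.2102] [1.15, -0.1188, 0.0044]
0.76 [-0.041   0.1965] [1.15, -0.115, 0.0004]
0.63 [-0.0604  0.1802] [1.15, -0.1083, -0.0066]
0.5 [-0.0776  0.1618] [1.15, -0.0986, -0.0165]
0.37 [-0.0924  0.1416] [1.15, -0.0918, -0.029]
0.24 [-0.1046  0.1198] [1.15, -0.0918, -0.0441]
0.11 [-0.1141  0.0968] [1.15, -0.0544, -0.0613]
-0.02 [-0.1214  0.073 ] [1.15, -0.0359, -0.0801]
lean_end -0.17
1.15 [0.0272 0.2295] [1.15, -0.117, 0.0051]
1.02 [0.0031 0.2213] [1.0137, -0.1177, 0.0029]
0.89 [-0.0198  0.2102] [1.15, -0.119, 0.0042]
0.76 [-0.041   0.1965] [1.15, -0.1153, 0.0002]
0.63 [-0.0604  0.1802] [1.15, -0.1086, -0.0069]
0.5 [-0.0776  0.1618] [1.15, -0.099, -0.0168]
0.37 [-0.0924  0.1416] [1.15, -0.0903, -0.0295]
0.24 [-0.1046  0.1198] [1.15, -0.0917, -0.0446]
0.11 [-0.1141  0.0968] [1.15, -0.055, -0.0619]
-0.02 [-0.1214  0.073 ] [1.15, -0.0365, -0.0807]
```

```bash
sed -i 's/def theta(tx,tz,lean):/def theta(tx,tz,lean,st=1.15):/; s/np.linspace(1.15,-.016,600)/np.linspace(st,-.06,400)/' plan.py
python3 - <<'E'
from plan import *
def run(off,lean,pr=1):
  prev=1.15
  for th in np.linspace(1.15,-.016,12):
    f=(1.15-th)/1.166
    L=fromcov((-.117,.076),th);F=L+np.array([off(f),0])
    r=theta(F[0],F[1],lean(f),prev);prev=min(1.15,r[0]+.03)
    print(round(th,2),F.round(4),round(lean(f),2),[round(float(v),4) for v in r])
print("A");run(lambda f:.011*(1-f)**.7-.004*f, lambda f:0)
print("B");run(lambda f:.012*(1-f)-.004*f, lambda f:-.1*f)
print("C");run(lambda f:.012*(1-f)-.005*f, lambda f:.1)
E
```

```text
A
1.15 [0.0272 0.2295] 0 [1.15, -0.117, 0.0051]
1.04 [0.0074 0.223 ] 0 [1.0378, -0.1174, 0.0032]
0.94 [-0.0116  0.2146] 0 [0.9265, -0.118, 0.0016]
0.83 [-0.0296  0.2043] 0 [0.8189, -0.1189, -0.0005]
0.73 [-0.0465  0.1923] 0 [0.7099, -0.1199, -0.0018]
0.62 [-0.0621  0.1787] 0 [0.6016, -0.1211, -0.002]
0.51 [-0.0762  0.1636] 0 [0.4947, -0.1225, -0.0019]
0.41 [-0.0886  0.1473] 0 [0.3899, -0.124, -0.0013]
0.3 [-0.0994  0.1298] 0 [0.2864, -0.1257, -0.0004]
0.2 [-0.1083  0.1115] 0 [0.1853, -0.1265, 0.0008]
0.09 [-0.1155  0.0925] 0 [0.0856, -0.1264, 0.0025]
-0.02 [-0.1214  0.073 ] 0 [-0.0169, -0.11, 0.0047]
B
1.15 [0.0282 0.2295] -0.0 [1.15, -0.1166, 0.0051]
1.04 [0.008 0.223] -0.01 [1.0408, -0.1172, 0.003]
0.94 [-0.0114  0.2146] -0.02 [0.9291, -0.1181, 0.0014]
0.83 [-0.0297  0.2043] -0.03 [0.8186, -0.1192, -0.0013]
0.73 [-0.0469  0.1923] -0.04 [0.7097, -0.1205, -0.0017]
0.62 [-0.0627  0.1787] -0.05 [0.6014, -0.1219, -0.0018]
0.51 [-0.077   0.1636] -0.05 [0.4963, -0.1236, -0.0013]
0.41 [-0.0897  0.1473] -0.06 [0.3911, -0.1253, -0.0006]
0.3 [-0.1005  0.1298] -0.07 [0.2897, -0.1261, 0.0006]
0.2 [-0.1095  0.1115] -0.08 [0.1893, -0.1268, 0.002]
0.09 [-0.1165  0.0925] -0.09 [0.0884, -0.1085, 0.0035]
-0.02 [-0.1214  0.073 ] -0.1 [-0.0229, -0.1099, 0.0031]
C
1.15 [0.0282 0.2295] 0.1 [1.15, -0.1156, 0.0055]
1.04 [0.0079 0.223 ] 0.1 [1.0378, -0.1161, 0.004]
0.94 [-0.0115  0.2146] 0.1 [0.9236, -0.117, 0.0026]
0.83 [-0.03    0.2043] 0.1 [0.8114, -0.1181, 0.0015]
0.73 [-0.0473  0.1923] 0.1 [0.7013, -0.1195, -0.0001]
0.62 [-0.0632  0.1787] 0.1 [0.5945, -0.1212, -0.0007]
0.51 [-0.0776  0.1636] 0.1 [0.4872, -0.123, -0.0003]
0.41 [-0.0903  0.1473] 0.1 [0.3827, -0.1249, 0.0004]
0.3 [-0.1013  0.1298] 0.1 [0.2788, -0.1269, 0.0015]
0.2 [-0.1103  0.1115] 0.1 [0.1813, -0.1262, 0.0029]
0.09 [-0.1174  0.0925] 0.1 [0.0821, -0.1261, 0.0044]
-0.02 [-0.1224  0.073 ] 0.1 [-0.0182, -0.1269, 0.006]
```

Run:
```python
from h import *
from plan import fromcov
def proj(c,p):
    M=np.linalg.inv(np.array(c["cam_to_world"]));q=M[:3,:3]@p+M[:3,3];return c["fx"]*q[0]/q[2]+c["cx"],c["fy"]*q[1]/q[2]+c["cy"]
for n,(r0,c0,h,w) in{"scene":(90,190,100,100),"top":(130,100,150,150)}.items():
    c=manip.camera(n);k=6 if n=="scene" else 4
    im=cv2.resize(c["image"][r0:r0+h,c0:c0+w,::-1],None,fx=k,fy=k,interpolation=cv2.INTER_CUBIC)
    for u,v in((-.127,.076),(-.105,.076)):
        x,z=fromcov((u,v),1.15)
        for y in(.055,-.055):
            a=proj(c,P.p(x,y,z));cv2.circle(im,(int((a[0]-c0+.5)*k),int((a[1]-r0+.5)*k)),4,(0,0,255),1)
    cv2.imwrite(f"pics/o_{n}.png",im)
print(manip.get_time())
```

```text
33.3667
```

View pics/o_scene.png

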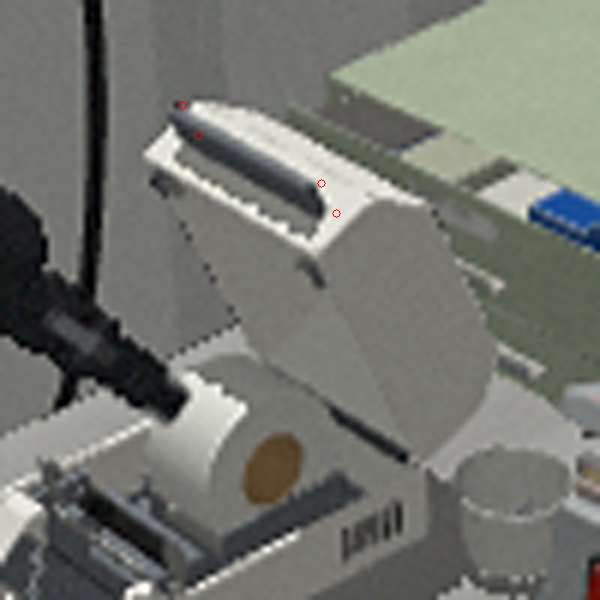

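View pics/o_top.png

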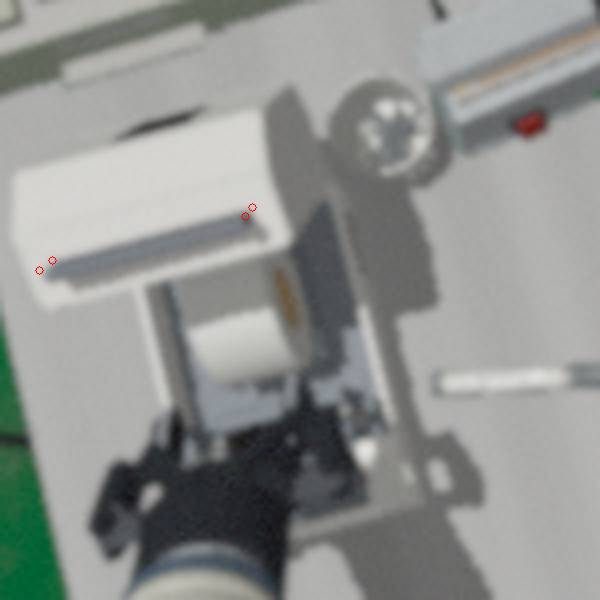

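Run:
```python
from h import *
from plan import fromcov
t=manip.camera("top");s=manip.camera("scene")
g=lambda p:P.A.T@(p-P.o)
for a,b in[((100+240/4-.5,130+224/4-.5),(190+318/6-.5,90+188/6-.5)),((100+52/4-.5,130+274/4-.5),(190+178/6-.5,90+104/6-.5))]:
    p,e=tri(ray(t,*a),ray(s,*b));print(g(p).round(4),e)
print(fromcov((-.127,.076),1.15),fromcov((-.127,.068),1.15))
im=cv2.resize(s["image"][100:145,205:250,::-1],None,fx=12,fy=12,interpolation=cv2.INTER_CUBIC);im2=cv2.resize(t["image"][175:210,105:170,::-1],None,fx=8,fy=8,interpolation=cv2.INTER_CUBIC)
cv2.imwrite("pics/l1.png",im);cv2.imwrite("pics/l2.png",im2)
```

```text
[ 0.011  -0.0515  0.2351] 0.0026641899008839286
[0.0061 0.0478 0.2443] 0.002746626134260005
[0.01207681 0.23860964] [0.0047747  0.23534174]
```

View pics/l2.png

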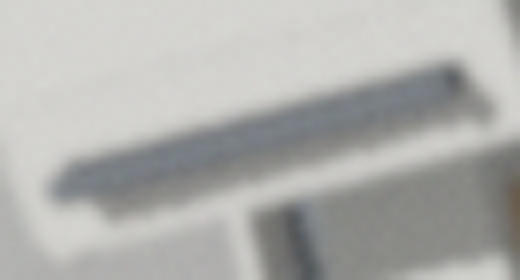

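Triangulated ledge tip ≈ (0.009, 0.240) in the printer frame, against 0.005–0.012 / 0.235–0.239 for the fully open ledge's tip face. That is consistent, so I go over the ledge and enter the notch.

Run:
```python
from h import *
tip=lambda x,z,l=0:P.tcp(x,0,z,l,.022)
manip.move_to(tip(-.15,.28),P.tool(0)); manip.command_gripper(0,30)
manip.move_to(tip(.036,.285,.1),P.tool(.1)); manip.hold(.1)
print(manip.get_time(),np.round(manip.get_contact_force(),2),manip.get_width())
manip.servo_line(tip(.034,.2335,.1),P.tool(.1),rate=.08);manip.hold(.1)
print(np.round(manip.get_contact_force(),2),manip.get_time())
c=manip.camera("scene");cv2.imwrite("pics/s9.png",cv2.resize(c["image"][60:200,160:300,::-1],None,fx=4,fy=4))
```

```text
37.8583 [-0.34  0.02  0.4 ] 7.354884152483329e-05
[0.16 0.16 0.29] 38.75
```

View pics/s9.png

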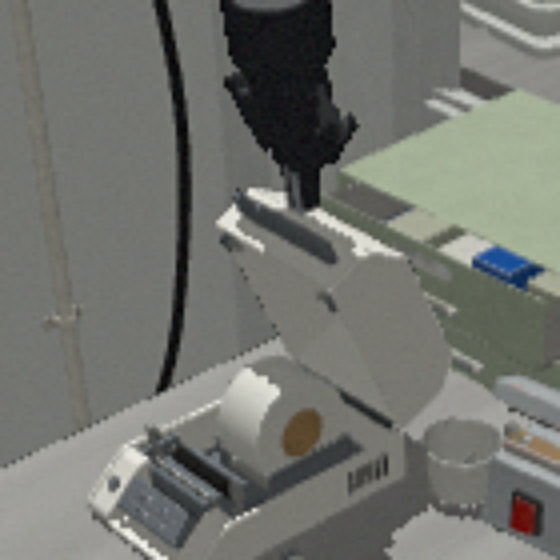

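The fingertips are behind the ledge in the notch, with no contact. I follow the circle down to about 0.25 rad, watching the force.

```bash
cat >> plan.py <<'E'
def wp(th):
    f=min(1,(1.15-th)/1.166);out=np.array([-np.cos(th),np.sin(th)])
    return fromcov((-.117,.076),th)+np.array([.012*(1-f)-.005*f,0])+out*.003*np.sin(np.pi*f), .1*(1-f)
E
python3 - <<'E'
from h import *
from plan import *
tip=lambda x,z,l=0:P.tcp(x,0,z,l,.022)
f0=np.array(manip.get_contact_force())
for th in np.linspace(1.15,.25,13):
    p,l=wp(th);manip.servo_line(tip(p[0],p[1],l),P.tool(l),rate=.07)
    f=P.A.T@(np.array(manip.get_contact_force())-f0);print(round(th,2),f.round(2))
    if np.linalg.norm(f)>12: print("STOP");break
print(manip.get_time())
c=manip.camera("scene");cv2.imwrite("pics/s10.png",cv2.resize(c["image"][60:200,160:300,::-1],None,fx=4,fy=4))
E
```

```text
1.15 [ 0.27 -0.77  1.38]
1.08 [ 1.33 -1.15  0.29]
1.0 [ 1.71 -1.35  0.88]
0.92 [1.53 0.41 1.73]
0.85 [ 1.05 -1.27  1.58]
0.77 [ 1.34 -0.36  2.23]
0.7 [ 0.48 -0.31  2.39]
0.62 [ 0.48 -0.57  2.38]
0.55 [ 0.78 -1.47  1.67]
0.48 [0.1  0.03 2.29]
0.4 [ 0.37 -0.57  1.28]
0.32 [ 0.84 -0.8   2.31]
0.25 [-1.09 -1.2   1.93]
43.4167
```

View pics/s10.png

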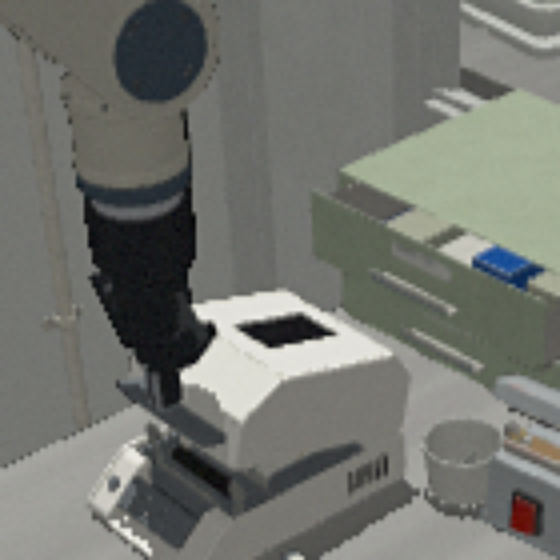

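The cover follows with about 2 N and the tip is on the ledge. I continue to the latch.

Run:
```python
from h import *
from plan import *
tip=lambda x,z,l=0:P.tcp(x,0,z,l,.022)
th=.25
while th>-.04:
    th-=.03 if th>.13 else .008
    p,l=wp(max(th,-.016)); 
    if th<-.016: p=fromcov((-.117,.076),th)+[-.005,0]
    manip.servo_line(tip(p[0],p[1],l),P.tool(l),rate=.06)
    f=P.A.T@np.array(manip.get_contact_force());print(round(th,3),p.round(4),f.round(2))
    if f[2]>14 and th<.03: break
print(manip.get_time())
c=manip.camera("scene");cv2.imwrite("pics/s11.png",cv2.resize(c["image"][60:200,160:300,::-1],None,fx=4,fy=4))
```

```text
0.22 [-0.1102  0.1161] [-0.32 -0.56  1.15]
0.19 [-0.1123  0.1108] [-0.63  0.39  1.04]
0.16 [-0.1143  0.1054] [-0.89  0.59  0.86]
0.13 [-0.1161  0.0999] [-0.45  0.73  1.18]
0.122 [-0.1165  0.0985] [0.   0.3  1.34]
0.114 [-0.117  0.097] [-0.1  -0.39  1.42]
0.106 [-0.1174  0.0955] [0.   1.07 1.43]
0.098 [-0.1178  0.0941] [0.12 0.04 0.84]
0.09 [-0.1182  0.0926] [1.16 1.46 0.64]
0.082 [-0.1186  0.0911] [0.36 0.49 0.51]
0.074 [-0.119   0.0897] [ 1.79 -1.03  1.27]
0.066 [-0.1193  0.0882] [ 0.72 -0.41  0.56]
0.058 [-0.1197  0.0867] [ 0.9  -0.03  1.81]
0.05 [-0.12    0.0852] [ 0.78 -0.15  1.04]
0.042 [-0.1204  0.0838] [ 0.2  -0.25  3.25]
0.034 [-0.1207  0.0823] [-1.44  0.78  4.03]
0.026 [-0.121   0.0808] [-0.79  0.34  0.56]
0.018 [-0.1213  0.0793] [ 0.23 -0.81 -0.06]
0.01 [-0.1216  0.0779] [ 0.41  0.1  -0.72]
0.002 [-0.1218  0.0764] [ 0.08 -0.4   0.59]
-0.006 [-0.1221  0.0749] [ 0.71 -0.46  1.07]
-0.014 [-0.1223  0.0734] [0.53 0.29 1.32]
-0.022 [-0.1225  0.0719] [-1.75 -0.32  7.08]
-0.03 [-0.1227  0.0704] [-2.24  0.83 11.88]
-0.038 [-0.1229  0.069 ] [-4.72  1.53 18.75]
49.7167
```

View pics/s11.png

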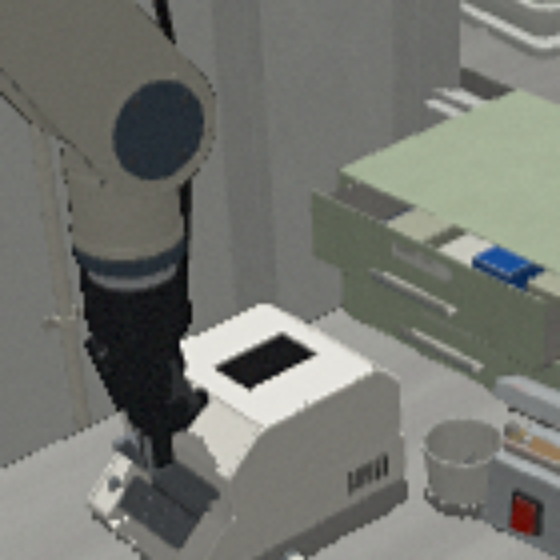

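A 4 N hook peak, then a snap to zero, then the hard stop at about 19 N: latched. I lift off and check.

Run:
```python
from h import *
tip=lambda x,z,l=0:P.tcp(x,0,z,l,.022)
manip.servo_line(tip(-.125,.10),P.tool(0),rate=.06)
manip.servo_line(tip(-.16,.198),P.tool(0),rate=.15);manip.hold(1.0);wsnap("w12");print(manip.get_time(),np.round(manip.get_contact_force(),2))
c=manip.camera("scene");cv2.imwrite("pics/s12.png",cv2.resize(c["image"][80:260,100:340,::-1],None,fx=3,fy=3))
```

```text
52.325 [0.23 0.49 0.65]
```

View pics/s12.png

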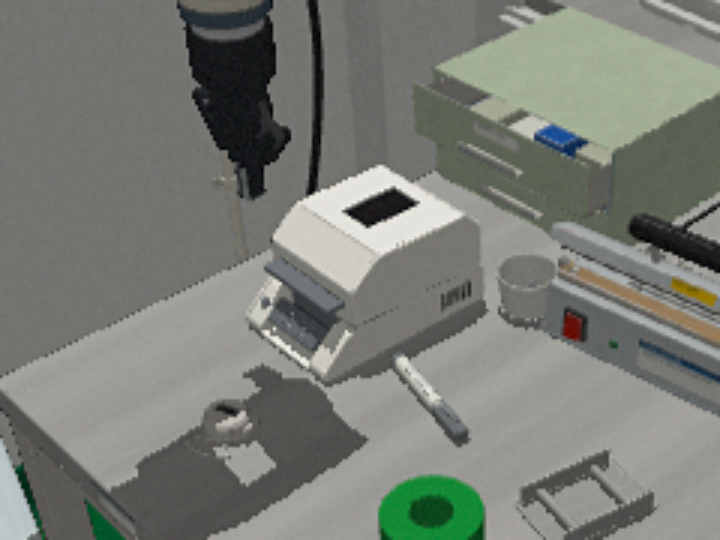

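View pics/w12.png

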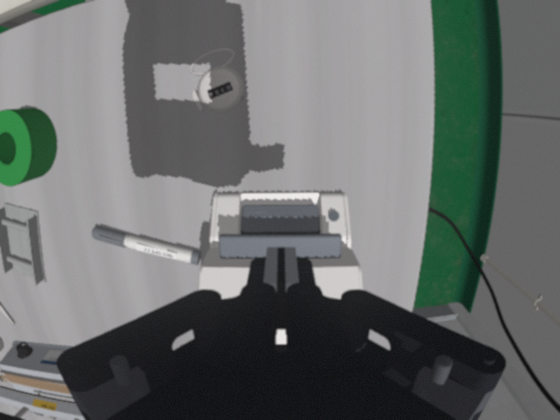

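The cover stays shut: the ledge corners are back at (220,235)/(341,235), as before opening. The pen has not moved and the stand is empty. I hand in.

```bash
python3 -c "
from rig import manip
manip.sign_off();print(manip.get_time())"
```

```text
the job is handed in; nothing more can be done
the job is handed in; nothing more can be done
```

The label roll is in the printer bay and the cover is latched. I handed the job in at about 52 s on the robot clock, with the arm clear of everything.

- **Opening:** I pushed the paddle in about 10 mm with at most 3.5 N. The cover swung open by itself with the tool out of its way.
- **Roll:** I gripped the white roll from the steel stand and lowered it between the guides. It touched the rear roller first, with a brief push of about 12 N. I eased it up and slightly forward, then released it, and the wrist picture shows it square in the bay.
- **Closing:** The cover came down with about 2 N. A peak of about 4 N at the hooks then fell to zero, and I pressed on to the end stop at about 19 N.
- **Last checks:** More than a second after I lifted off, the ledge was within about 1 pixel of where it was before opening. The pen had not moved and the stand was empty.
- **Small disagreements:** The roll seated 2–3 mm lower than I expected, and the open ledge measured a few millimetres off its predicted position. Both were within calibration and picture accuracy.
- **Not checked:** I saw nothing else disturbed, but I did not measure the tub and worn roll positions again at the end.

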